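Size-sort new potatoes on a kitchen grading ramp

ROBOT

A 6-joint arm with a two-finger parallel gripper is mounted at the origin on the work surface. World frame = base frame: x ahead of the robot, y to its left, z up, the work surface at z = 0. Lengths are in m, angles in rad, forces in N, time in s.
With the tool pointing down it reaches from about 0.3 to 0.775 m from the base axis. Payload 14.6 kg.
Tool frame: the origin (TCP) lies midway between the tips of the shut fingers; the grasp point (between the pads) lies 19 mm behind it; z points along the fingers, y is the line along which they close (so a half turn about z gives the same grasp; the last joint's range is limited). The gripper opens to 94 mm and grips with 3 to 60 N. Pads are 16 mm wide; open, the fingers measure 119 mm over their backs; the gripper's body (75 mm by 177 mm) begins 78 mm behind the grasp point.
Start: joints at [1.163, 0.3, 1.521, -0, 1.321, -0.067], TCP at [0.184, 0.518, 0.205] pointing down, gripper open.
Joint ranges: [-3.03, 3.03], [-0.79, 2.21], [0.23, 2.52], [-1.04, 4.18], [0, 3.07], [-2.55, 2.55]. Speed limits (rad/s): [2.22, 2.22, 2.57, 3.14, 3.14, 3.14].

INTERFACE

Orientations are given as [roll, pitch, yaw] about the fixed x, y, z axes, in that order (R = Rz(yaw) Ry(pitch) Rx(roll)).
In Python, from station import telemetry, optics, ctrl gives the robot as it stands.
- The arm moves only by the tool carry_out, never from a script. Its argument "plan" is a list that holds one entry, the list of rows, each a list of 7 numbers: the shift along the tool's x, y, z in mm, then the turn, a rotation vector about the tool's x, y, z in rad, then the finger opening in mm, from 0 to 94. A call has 1 to 20 rows; each row shifts and turns the commanded pose from where the row before left it, along the tool's axes as they then stand; what a row does not reach is not made up. A row lasts 1/12 s, in which the tool goes at most 41.7 mm and 7.16 degrees, less where a joint would pass 70% of its speed; a pose out of reach is approached as far as the arm can. A call with a gripper value outside its range is refused whole. The fingers move at their own pace and stop on an object; "squeeze" is the grip in N (left out, the last holds). Time passes only in rows, so rows that do not move let the fingers close. It gives the time, the measured TCP pose, the force, the opening and the grip force at its end, in the units of the state.
- telemetry.get_obs(): the state, without advancing time (a new reading comes with each control period).
- optics.camera(name): name is "side" or "top"; returns a dict with "pixels" (384x512x3 uint8, red, green, blue), "intrinsics" (3x3 intrinsics, pixels), "origin" and "rotation" of the camera in the world. Camera axes: x right, y down, z forward; pixel columns grow to the right and rows downward; lengths in m; the calibration is good to about 2 mm. A picture is of the moment at which its call begins. There is no depth.
- ctrl.hand_in(): hands the job in; it is judged then, once.
The state is a dict: "time_s": time; "qpos": joint angles; "joint_vel": joint speeds; "tau": joint torques, N m; "ee_pos": TCP position; "eef_rot": TCP orientation; "force": force on the tool from outside, world axes, zero at the start; "moment": the same for the moment, N m; "grip_width": finger opening in m; "grip_force": force on a finger pad.
Only numpy, scipy, OpenCV 4.12 (cv2) and the standard library are available. Lean on these libraries where they do the work, as an engineer would, in place of code of your own. Each camera call takes 0.05 s, during which the arm holds its last target. There are 200 camera calls.

TASK

Pick up the metal scoop and tip its three potatoes into the upper end of the wooden sorting ramp, so that each rolls down and drops through the slot of its own size into the tray below. Then stand the empty scoop back upright on the cork mat and let go. Do not touch the potatoes with the gripper, and leave the tin, the mug and the carton where they are.

Things in the scene. Friction and masses are not known exactly. Their poses are not given: they have to be found in the camera images.
- scoop: Loose metal scoop, 0.18 kg (+-25 %), on the cork mat, three potatoes loose inside in any order. Origin: centre of underside; +x to the open pouring front, z up. Body x -72 to +88 mm, 72 wide (inside 64), side walls 36 high, back wall 40. Floor 4 thick, flat to x = 58, then rising 15 degrees to the lip: carried level and smoothly it keeps the potatoes; tipped nose-down 35 to 45 degrees it empties.
- scoop_grip (a point): Middle of the black handle above the balance point: scoop frame (0, 0, 92 mm). The handle is a level flat bar along x, from x = -84 to +40 mm, 12 mm wide (y), 20 mm tall (82 to 102 mm above the underside), on a post at its rear end. Grasp here from above, closing across y. Potatoes below reach up to 56 mm.
- scoop_lip (a point): Middle of the scoop's pouring lip: scoop frame (88, 0, 12 mm). Tip slowly, about 15 degrees a second, with the lip low over the middle of the feed and pointing downhill: poured fast or from high up, the potatoes jostle and the small one may jump past its slot or out.
- sorter: Fixed wooden ramp, 407 x 122 mm (x -216 to +191). Origin: centre of underside on the counter; +x downhill, z up. V trough along x, sides inclined 35 degrees, 110 mm wide between upright side boards, falling 10 degrees. Closed feed x -210 to -90; then a slot: 33 wide to x = 0, 44 to x = 90, 60 to x = 185, each over its own tray. Potatoes roll by themselves.
- sorter_feed (a point): Point on the trough's bottom line in the closed feed at the upper end: sorter frame (-155, 0, 116 mm). Axes as the sorter's. The trough's bottom is 126 mm above the counter at the upper end, 56 mm at the lower end. Around the feed the side boards' tops are up to 173 mm high, and so is the cross wall that closes the upper end (x = -213).
- tray_small (a point): Centre of the floor of the tray for small potatoes: sorter frame (-45, 0, 6 mm). Tray inside 85 x 64 mm.
- tray_medium (a point): Centre of the floor of the tray for medium potatoes: sorter frame (45, 0, 6 mm). Tray inside 85 x 64 mm.
- tray_large (a point): Centre of the floor of the tray for large potatoes: sorter frame (137.5, 0, 6 mm). Tray inside 92 x 64 mm.
- mat: Cork mat fixed on the counter, 220 x 200 x 5 mm (x, y, z). Origin: centre of its underside. The scoop starts on it and must end standing on it, its centre on the mat.
- potato_small: Small round new potato, ball 26 mm across, about 11 g; origin at its centre.
- potato_medium: Medium round new potato, ball 37 mm across, about 29 g; origin at its centre.
- potato_large: Large round new potato, ball 52 mm across, about 80 g; origin at its centre.
- tin: Bystander: closed tin can, 70 mm across, 100 mm tall, beyond the ramp. Origin: centre of its underside.
- mug: Bystander: white mug, 80 mm across, 90 mm tall, beyond the mat. Origin: centre of its underside.
- carton: Bystander: yellow carton lying flat, 70 x 110 x 50 mm, to the right, near the robot. Origin: centre of its underside.

How it is judged:
By the outcome, as a careful person would: the job done as asked, in the order asked, and still so for the second after the job is handed in, with the robot touching nothing.
It also fails if it takes over 51 s, if anything falls off the work surface, if the arm or the gripper's body presses on something with over 40 N, if the wrist force passes 120 N, or if a joint passes its speed limit or range.

## Working session

There is one attempt and no reset: what is moved stays moved. The work goes in short steps, Python scripts to look and compute and a tool call to move; the robot and the scene stay as the last step left them, time stands still between calls to the robot, and variables do not carry over. Pictures are saved under pics/ and viewed, at most 10 in all, crops included, and the job is handed in when it is done.

Besides the shell and the picture viewer there is one more tool, called after "Request:" in YAML: its name, and indented under it one key for each argument. carry_out: Moves the arm, as the interface text tells. Its arguments: {"type":"object","properties":{"plan":{"type":"array","items":{"type":"array","items":{"type":"array","items":{"type":"number"}}}},"squeeze":{"type":"number"}},"required":["plan"]}

```bash
mkdir -p pics; ls; python3 - <<'E'
from station import telemetry, optics, ctrl
import cv2, numpy as np
for n in("top","side"):
    c=optics.camera(n); cv2.imwrite(f"pics/{n}0.png",c["pixels"][:,:,::-1]); np.savez(f"{n}0.npz",**c)
    print(n,c["intrinsics"],c["origin"],c["rotation"])
print(telemetry.get_obs())
E
```

```text
pics
top [[357.94491067   0.         253.65181824]
 [  0.         357.94491067 189.34556638]
 [  0.           0.           1.        ]] [0.40218368 0.02427638 1.01338255] [-3.01964107  0.02422255 -1.54819563]
side [[373.08490071   0.         263.9922989 ]
 [  0.         373.08490071 189.92930794]
 [  0.           0.           1.        ]] [0.40714892 0.67677119 0.82810643] [-2.43957744  0.00920158 -2.99108603]
{'time_s': 0.1, 'qpos': array([ 1.16340102e+00,  3.00423324e-01,  1.52150911e+00,  1.76162871e-05,
        1.32069773e+00, -6.66207212e-02]), 'joint_vel': array([ 0.00101605, -0.00053523, -0.00261659, -0.00256902,  0.00024142,
       -0.00085966]), 'tau': array([ 1.82260206e-03, -5.32642508e+01, -3.53282726e+01,  7.08828284e-02,
        2.35389947e-02, -8.43940393e-05]), 'ee_pos': array([0.18373681, 0.51815684, 0.20494298]), 'eef_rot': array([-3.14055859e+00, -8.60938758e-05,  2.80081365e+00]), 'force': array([ 0.80510845,  0.17358806, -0.489978  ]), 'moment': array([-0.00724915,  0.04037036, -0.03158854]), 'grip_force': 0.0, 'grip_width': 0.0941785541353673}
```

View pics/top0.png

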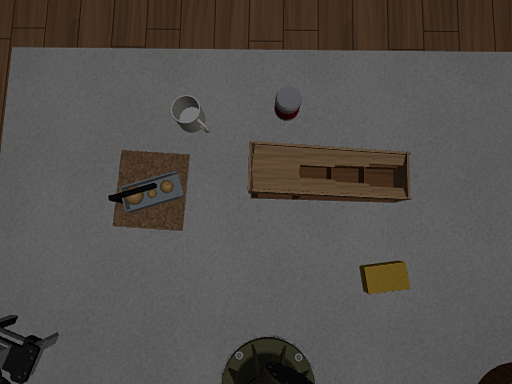

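View pics/side0.png

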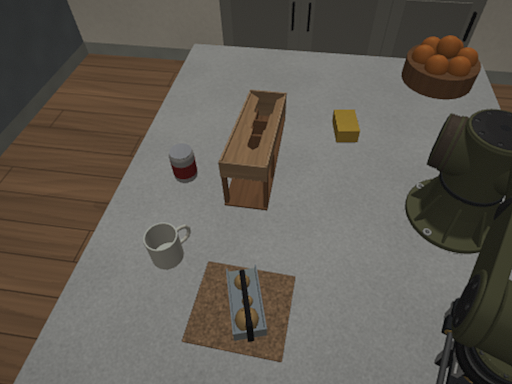

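The top view shows the mat near (150,190) with the scoop on it, its handle running (112,198) to (157,186) and its front to the right. The ramp spans (250,142) to (410,200) with the feed on the left. The side view agrees: scoop at (247,303), ramp upper end at (247,170). Next I'll enlarge both views to read the corners.

```bash
python3 - <<'E'
import cv2, numpy as np
t=cv2.imread("pics/top0.png"); s=cv2.imread("pics/side0.png")
f=lambda im,x,y,w,h,k:cv2.convertScaleAbs(cv2.resize(im[y:y+h,x:x+w],None,fx=k,fy=k,interpolation=cv2.INTER_CUBIC),alpha=1.8)
a=f(t,105,145,90,90,4); b=f(t,240,130,180,80,4)
cv2.imwrite("pics/a.png",np.vstack([b,np.hstack([f(t,110,160,80,60,4.5)[:270,:360],f(s,215,255,80,60,4.5)[:270,:360]])]))
cv2.imwrite("pics/b.png",f(s,210,85,90,125,4.5))
m=(t.max(2)<28).astype(np.uint8); n,l,st,c=cv2.connectedComponentsWithStats(m); print([(st[i],c[i]) for i in range(1,n) if st[i][4]>40])
m=(s.max(2)<28).astype(np.uint8); n,l,st,c=cv2.connectedComponentsWithStats(m); print([(st[i],c[i]) for i in range(1,n) if st[i][4]>40])
E
```

```text
[(array([275, 106,  11,  14,  63], dtype=int32), array([279.96825397, 113.6031746 ])), (array([326, 167,   5,  12,  49], dtype=int32), array([328.44897959, 172.3877551 ])), (array([344, 167,  20,  16,  92], dtype=int32), array([359.35869565, 172.88043478])), (array([108, 183,  49,  21, 288], dtype=int32), array([130.59027778, 192.39583333])), (array([   0,  316,   42,   68, 1275], dtype=int32), array([ 19.87686275, 354.48078431])), (array([231, 337,  73,  21, 103], dtype=int32), array([265.80582524, 342.77669903])), (array([ 228,  345,   85,   39, 1781], dtype=int32), array([267.77596856, 370.26614262])), (array([478, 363,  34,  21, 480], dtype=int32), array([498.36666667, 374.97708333])), (array([  0, 370,  11,  14,  63], dtype=int32), array([  3.15873016, 379.41269841]))]
[(array([292,   2,   3,  28,  47], dtype=int32), array([292.59574468,  15.57446809])), (array([307,   3,   4,  28,  45], dtype=int32), array([308.62222222,  16.46666667])), (array([463,  12,  14,  29,  92], dtype=int32), array([469.31521739,  25.88043478])), (array([428, 137,  84,  83, 518], dtype=int32), array([473.61583012, 193.04440154])), (array([240, 270,  14,  71, 339], dtype=int32), array([246.45132743, 307.98230088])), (array([442, 275,  38,  59, 678], dtype=int32), array([462.39233038, 304.17846608])), (array([446, 337,  45,  47, 593], dtype=int32), array([463.90219224, 364.48229342])), (array([467, 345,  45,  39, 344], dtype=int32), array([484.05813953, 367.02906977]))]
```

View pics/a.png

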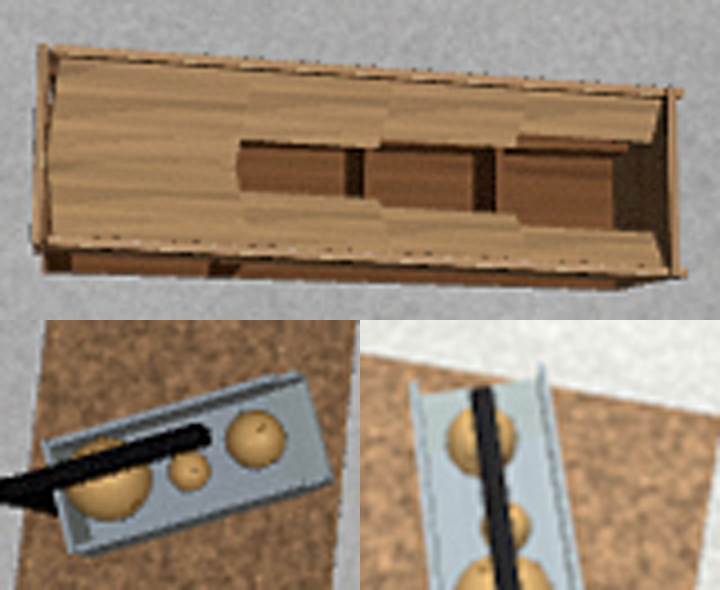

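View pics/b.png

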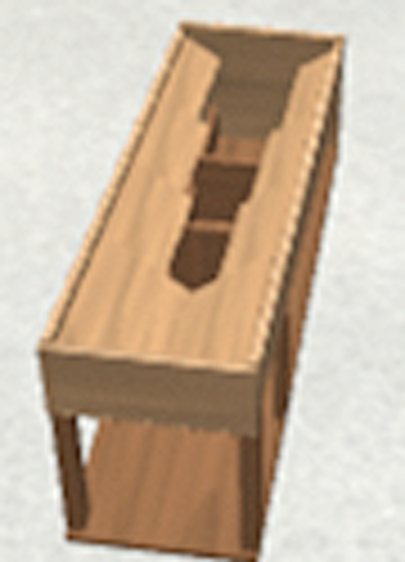

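```bash
cat > h.py <<'E'
import cv2, numpy as np
from scipy.spatial.transform import Rotation as R
C={n:dict(np.load(f"{n}0.npz")) for n in("top","side")}
def ray(n,p):
    c=C[n]; d=np.linalg.solve(c["intrinsics"],[p[0],p[1],1]); return c["origin"],R.from_euler("xyz",c["rotation"]).apply(d)
def plane(n,p,z):
    o,d=ray(n,p); return o+d*(z-o[2])/d[2]
def tri(a,b):
    A=[];B=[]
    for n,p in(("top",a),("side",b)):
        o,d=ray(n,p); d/=np.linalg.norm(d); P=np.eye(3)-np.outer(d,d);A.append(P);B.append(P@o)
    return np.linalg.lstsq(np.vstack(A),np.hstack(B),rcond=None)[0]
def axis(n,z,lo,hi,ax):
    s=C[n]["pixels"]; m=(s.max(2)<35); ys,xs=np.nonzero(m); 
    k=(xs>=lo[0])&(xs<=hi[0])&(ys>=lo[1])&(ys<=hi[1])
    P=np.array([plane(n,p,z)[:2] for p in zip(xs[k],ys[k])]).astype(np.float32)
    v=cv2.fitLine(P,cv2.DIST_HUBER,0,.01,.01).ravel(); t=(P-v[2:])@v[:2]
    return v,np.degrees(np.arctan2(v[1],v[0])),v[2:]+v[:2]*t.min(),v[2:]+v[:2]*t.max()
E
python3 - <<'E'
from h import *; np.set_printoptions(precision=4,suppress=True)
print("handle top",axis("top",.102,(116,180),(160,205),0)); print("handle side",axis("side",.107,(236,268),(256,325),0))
print("front end",tri((156.7,185.3),(242.1,270.1)))
# potatoes / scoop lip corners (z=.017)
print("lip", plane("top",(183.5,195.3),.041+0),plane("top",(177,172.5),.041))
print("sorter up corners",tri((250,141.2),(219.3,162.8)),tri((249,192),(267.3,167.7)))
for p,z in(((250,141.2),.173),((249,192),.173),((410.2,153),.11),((411,198.5),.11)):print(plane("top",p,z))
print(tri((410.2,153),(250.4,90)),tri((411,198.5),(286,93.5)))
# mat corners
for p in((120,150),(189.5,154),(184,231),(113,226)):print("mat",plane("top",p,.005))
E
```

```text
handle top (array([ 0.3506, -0.9365,  0.5016,  0.358 ], dtype=float32), np.float32(-69.473335), array([0.4836, 0.4062], dtype=float32), array([0.5226, 0.302 ], dtype=float32))
handle side (array([ 0.3058, -0.9521,  0.4997,  0.3654], dtype=float32), np.float32(-72.19183), array([0.4825, 0.419 ], dtype=float32), array([0.5195, 0.3038], dtype=float32))
front end [0.5191 0.3004 0.1002]
lip [0.5006 0.2428 0.041 ] [0.5636 0.2638 0.041 ]
sorter up corners [0.6198 0.0583 0.1723] [0.4987 0.0579 0.1718]
[0.6212 0.0584 0.173 ]
[0.4982 0.0578 0.173 ]
[ 0.6135 -0.3481  0.11  ]
[ 0.497  -0.3466  0.11  ]
[ 0.6156 -0.3521  0.1003] [ 0.4976 -0.3513  0.0987]
mat [0.6327 0.4424 0.005 ]
mat [0.6244 0.239  0.005 ]
mat [0.4034 0.2447 0.005 ]
mat [0.4129 0.4473 0.005 ]
```

Grip point is about (0.506, 0.338, 0.097) with scoop heading about -71°. The ramp runs along -y from its centre line at x≈0.559, with the feed at about (0.559, -0.003). I'm moving above the scoop now.

Request:
carry_out:
  plan:
    - [[-15, -3, 0, 0, 0, 0, 60], [-30, -5, 0, 0, 0, 0, 60], [-31, -5, 0, 0, 0, 0, 60], [-31, -5, 0, 0, 0, 0, 60], [-31, -5, 0, 0, 0, 0, 60], [-31, -5, 0, 0, 0, 0, 60], [-31, -6, 0, 0, 0, 0, 60], [-31, -6, 0, 0, 0, 0, 60], [-31, -6, 0, 0, 0, 0, 60], [-31, -6, 0, 0, 0, 0, 60], [-31, -5, 0, 0, 0, 0, 60], [-30, -5, 0, 0, 0, 0, 60], [-10, 0, 0, 0, 0, 0.1, 60], [0, 0, 0, 0, 0, 0.12, 60], [0, 0, 0, 0, 0, 0.12, 60], [0, 0, 0, 0, 0, 0.12, 60], [0, 0, 0, 0, 0, 0.12, 60], [0, 0, 0, 0, 0, 0.12, 60], [0, 0, 0, 0, 0, 0.12, 60], [0, 0, 0, 0, 0, 0.08, 60]]

```text
time_s: 1.77
ee_pos: [0.5061, 0.3382, 0.205]
eef_rot: [-3.141, 0.0, 1.894]
force: [0.1, -0.3, -1.1]
grip_width: 0.0597
grip_force: 0.0
```

Request:
carry_out:
  plan:
    - [[0, 0, 10, 0, 0, 0, 60], [0, 0, 20, 0, 0, 0, 60], [0, 0, 20, 0, 0, 0, 50], [0, 0, 20, 0, 0, 0, 40], [0, 0, 20, 0, 0, 0, 36], [0, 0, 15, 0, 0, 0, 32], [0, 0, 12, 0, 0, 0, 30], [0, 0, 7, 0, 0, 0, 28], [0, 0, 3, 0, 0, 0, 26], [0, 0, 0, 0, 0, 0, 24], [0, 0, 0, 0, 0, 0, 22], [0, 0, 0, 0, 0, 0, 20]]
  squeeze: 10

```text
time_s: 2.77
ee_pos: [0.5066, 0.3385, 0.0794]
eef_rot: [3.14, -0.0, 1.901]
force: [0.2, -0.4, 0.5]
grip_width: 0.0205
grip_force: 0.0
```

```bash
python3 - <<'E'
from station import optics
import cv2,numpy as np
f=lambda im,x,y,w,h,k:cv2.convertScaleAbs(cv2.resize(im[y:y+h,x:x+w],None,fx=k,fy=k,interpolation=cv2.INTER_CUBIC),alpha=1.8)
t=optics.camera("top")["pixels"][:,:,::-1];s=optics.camera("side")["pixels"][:,:,::-1]
cv2.imwrite("pics/c.png",np.hstack([f(t,100,145,100,100,4),f(s,190,250,100,100,4)]))
E
```

```text
(no output)
```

View pics/c.png

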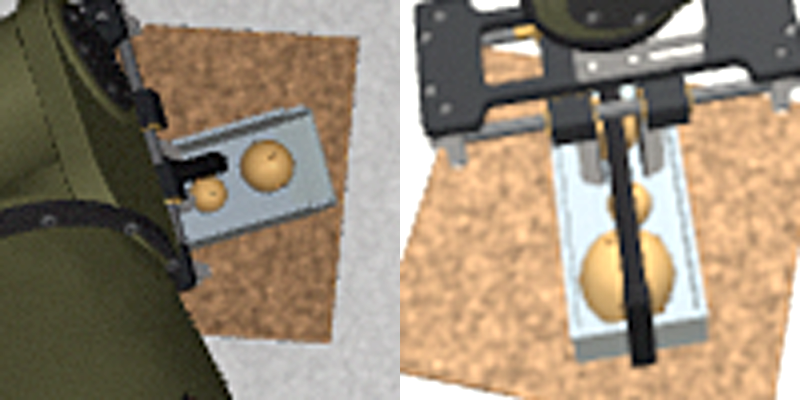

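The fingers straddle the handle (side crop (620,150)), which sits parallel and roughly central, and the potatoes are undisturbed. I'm closing and lifting gently.

Request:
carry_out:
  plan:
    - [[0, 0, 0, 0, 0, 0, 18], [0, 0, 0, 0, 0, 0, 16], [0, 0, 0, 0, 0, 0, 14], [0, 0, 0, 0, 0, 0, 12], [0, 0, 0, 0, 0, 0, 8], [0, 0, 0, 0, 0, 0, 4], [0, 0, 0, 0, 0, 0, 4], [0, 0, 0, 0, 0, 0, 4], [0, 0, 0, 0, 0, 0, 4]]
  squeeze: 45

```text
time_s: 3.62
ee_pos: [0.5061, 0.3382, 0.0784]
eef_rot: [-3.141, 0.0, 1.901]
force: [1.2, -1.1, 0.7]
grip_width: 0.0113
grip_force: 45.0
```

Request:
carry_out:
  plan:
    - [[0, 0, -1, 0, 0, 0, 4], [0, 0, -3, 0, 0, 0, 4], [0, 0, -5, 0, 0, 0, 4], [0, 0, -8, 0, 0, 0, 4], [0, 0, -11, 0, 0, 0, 4], [0, 0, -14, 0, 0, 0, 4], [0, 0, -16, 0, 0, 0, 4], [0, 0, -18, 0, 0, 0, 4], [0, 0, -19, 0, 0, 0, 4], [0, 0, -19, 0, 0, 0, 4], [0, 0, -19, 0, 0, 0, 4], [0, 0, -18, 0, 0, 0, 4], [0, 0, -16, 0, 0, 0, 4], [0, 0, -13, 0, 0, 0, 4], [0, 0, -10, 0, 0, 0, 4], [0, 0, -6, 0, 0, 0, 4], [0, 0, -3, 0, 0, 0, 4], [0, 0, -1, 0, 0, 0, 4]]

```text
time_s: 5.12
ee_pos: [0.5061, 0.3382, 0.2787]
eef_rot: [3.142, -0.0, 1.901]
force: [-0.2, -0.5, -3.2]
grip_width: 0.0119
grip_force: 45.0
```

Request:
carry_out:
  plan:
    - [[0, 0, 0, 0, 0, 0.005, 4], [0, 0, 0, 0, 0, 0.012, 4], [0, 0, 0, 0, 0, 0.02, 4], [-1, 0, 0, 0, 0, 0.025, 4], [-1, 1, 0, 0, 0, 0.03, 4], [-2, 1, 0, 0, 0, 0.03, 4], [-3, 1, 0, 0, 0, 0.03, 4], [-3, 2, 0, 0, 0, 0.03, 4], [-4, 2, 0, 0, 0, 0.03, 4], [-5, 2, 0, 0, 0, 0.03, 4], [-5, 2, 0, 0, 0, 0.03, 4], [-6, 2, 0, 0, 0, 0.025, 4], [-7, 2, 0, 0, 0, 0.02, 4], [-7, 2, 0, 0, 0, 0.012, 4], [-8, 2, 0, 0, 0, 0.006, 4], [-8, 2, 0, 0, 0, 0.002, 4], [-9, 2, 0, 0, 0, 0, 4], [-9, 2, 0, 0, 0, 0, 4], [-9, 2, 0, 0, 0, 0, 4], [-9, 2, 0, 0, 0, 0, 4]]

```text
time_s: 6.78
ee_pos: [0.5394, 0.2436, 0.2785]
eef_rot: [3.141, -0.0, 1.564]
force: [0.2, 0.0, -4.2]
grip_width: 0.0116
grip_force: 45.0
```

Request:
carry_out:
  plan:
    - [[-9, 2, 0, 0, 0, 0, 4], [-9, 2, 0, 0, 0, 0, 4], [-9, 2, 0, 0, 0, 0, 4], [-9, 2, 0, 0, 0, 0, 4], [-9, 2, 0, 0, 0, 0, 4], [-9, 2, 0, 0, 0, 0, 4], [-9, 2, 0, 0, 0, 0, 4], [-9, 2, 0, 0, 0, 0, 4], [-8, 2, 0, 0, 0, 0, 4], [-8, 2, 0, 0, 0, 0, 4], [-7, 2, 0, 0, 0, 0, 4], [-7, 1, 0, 0, 0, 0, 4], [-6, 1, 0, 0, 0, 0, 4], [-5, 1, 0, 0, 0, 0, 4], [-5, 1, 0, 0, 0, 0, 4], [-4, 0, 0, 0, 0, 0, 4], [-3, 0, 0, 0, 0, 0, 4], [-2, 0, 0, 0, 0, 0, 4], [-1, 0, 0, 0, 0, 0, 4], [0, 0, 0, 0, 0, 0, 4]]

```text
time_s: 8.45
ee_pos: [0.5643, 0.1163, 0.2785]
eef_rot: [3.142, 0.0, 1.564]
force: [0.3, 0.7, -2.0]
grip_width: 0.0115
grip_force: 45.0
```

```bash
python3 - <<'E'
from station import optics
import cv2,numpy as np
f=lambda im,x,y,w,h,k:cv2.convertScaleAbs(cv2.resize(im[y:y+h,x:x+w],None,fx=k,fy=k,interpolation=cv2.INTER_CUBIC),alpha=1.8)
t=optics.camera("top")["pixels"][:,:,::-1];s=optics.camera("side")["pixels"][:,:,::-1]
cv2.imwrite("pics/d.png",np.hstack([f(t,200,110,100,120,4),f(s,200,90,100,120,4)]))
E
```

```text
(no output)
```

View pics/d.png

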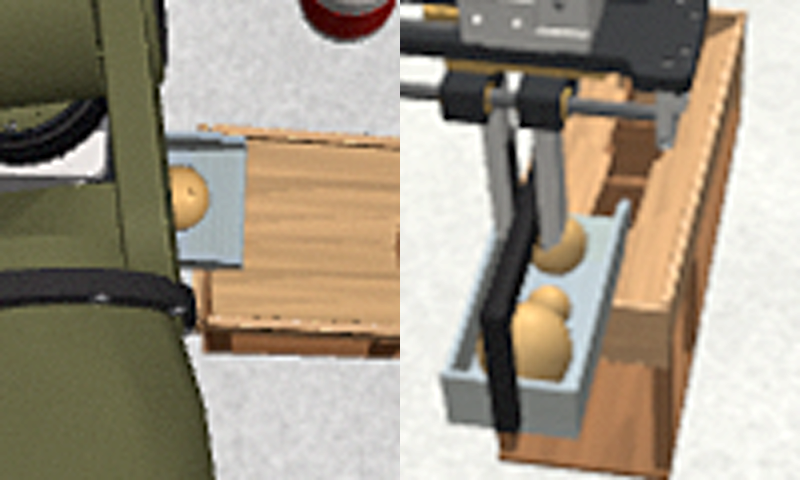

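The scoop still holds all three potatoes. Its lip is at top-crop x≈245, y 137–267, looking offset towards the far board. I'm measuring that.

```bash
python3 - <<'E'
from h import *
for p in((261.2,144.3),(260.5,176.7)):
  for z in(.217,.24): print(p,z,plane("top",p,z).round(4))
E
```

```text
(261.2, 144.3) 0.217 [0.603  0.0309 0.217 ]
(261.2, 144.3) 0.24 [0.5972 0.0307 0.24  ]
(260.5, 176.7) 0.217 [0.5283 0.031  0.217 ]
(260.5, 176.7) 0.24 [0.5247 0.0308 0.24  ]
```

```bash
python3 - <<'E'
import numpy as np
# plane coords: f = downhill, z. lip f0=0 at sorter x=-150
N=34; dth=.022; prev=None; pose=np.array([-85.,256.5])  # TCP commanded (f,z)
err=0
for i in range(1,N+1):
    th=i*dth; c,s=np.cos(th),np.sin(th)
    # underside height above lip at 60..66 behind lip (pt scoop x, z=0)
    lipz=150
    for D in(60,66):
        xs=(-D+12*s)/c  # scoop dx from lip with dz=-12: f=dx*c-12*s
        zz=-xs*s-12*c
        lipz=max(lipz,179.5-zz)
    tcp=np.array([-(85*c-61*s), lipz+85*s+61*c])
    d=tcp-pose; a=(i-1)*dth; ca,sa=np.cos(a),np.sin(a)
    # scoop x=(c,-s), tool x=-that ; tool z=-(scoop z)=-(s,c)
    sh=np.array([-(d@[ca,-sa]), -(d@[sa,ca])]); r=np.round(sh,1)
    pose=pose-r[0]*np.array([ca,-sa])-r[1]*np.array([sa,ca])
    print(i,round(np.degrees(th),1),round(lipz),r, tcp.round())
E
```

```text
1 1.3 190 [-1.4  3.5] [-84. 253.]
2 2.5 189 [-1.4 -0.6] [-82. 254.]
3 3.8 188 [-1.4 -0.5] [-81. 254.]
4 5.0 186 [-1.4 -0.6] [-79. 254.]
5 6.3 185 [-1.5 -0.5] [-78. 255.]
6 7.6 184 [-1.5 -0.6] [-76. 255.]
7 8.8 182 [-1.5 -0.5] [-75. 256.]
8 10.1 181 [-1.6 -0.6] [-73. 256.]
9 11.3 180 [-1.6 -0.6] [-71. 256.]
10 12.6 178 [-1.6 -0.5] [-70. 256.]
11 13.9 177 [-1.7 -0.6] [-68. 257.]
12 15.1 176 [-1.7 -0.5] [-66. 257.]
13 16.4 174 [-1.7 -0.6] [-64. 257.]
14 17.6 173 [-1.7 -0.5] [-63. 257.]
15 18.9 172 [-1.8 -0.6] [-61. 257.]
16 20.2 170 [-1.8 -0.5] [-59. 257.]
17 21.4 169 [-1.8 -0.6] [-57. 257.]
18 22.7 167 [-1.9 -0.5] [-55. 256.]
19 23.9 166 [-2.  -0.5] [-53. 256.]
20 25.2 165 [-1.9 -0.5] [-51. 256.]
21 26.5 163 [-2.  -0.6] [-49. 256.]
22 27.7 162 [-2.  -0.5] [-47. 255.]
23 29.0 160 [-2.1 -0.4] [-45. 255.]
24 30.3 158 [-2.1 -0.5] [-43. 254.]
25 31.5 157 [-2.2 -0.5] [-41. 253.]
26 32.8 155 [-2.2 -0.4] [-38. 252.]
27 34.0 153 [-2.3 -0.5] [-36. 252.]
28 35.3 152 [-2.3 -0.4] [-34. 251.]
29 36.6 150 [-2.4 -0.4] [-32. 250.]
30 37.8 150 [-1.4 -1.9] [-30. 250.]
31 39.1 150 [-1.3 -1.9] [-28. 251.]
32 40.3 150 [-1.4 -1.8] [-25. 252.]
33 41.6 150 [-1.4 -1.9] [-23. 252.]
34 42.9 150 [-1.3 -1.8] [-21. 253.]
```

Request:
carry_out:
  plan:
    - [[-0.5, 0, 0, 0, 0, 0, 4], [-1, -0.5, 0, 0, 0, 0, 4], [-1.5, -0.5, 1, 0, 0, 0, 4], [-2, -0.5, 1, 0, 0, 0, 4], [-2.5, -0.5, 1, 0, 0, 0, 4], [-2.5, -0.5, 1, 0, 0, 0, 4], [-3, -0.5, 2, 0, 0, 0, 4], [-3, -0.5, 2, 0, 0, 0, 4], [-3, -0.5, 2, 0, 0, 0, 4], [-3, -0.5, 2, 0, 0, 0, 4], [-3, -0.5, 2, 0, 0, 0, 4], [-3, 0, 2, 0, 0, 0, 4], [-2.5, 0, 2, 0, 0, 0, 4], [-2.5, 0, 1, 0, 0, 0, 4], [-2, 0, 1, 0, 0, 0, 4], [-1.5, 0, 1, 0, 0, 0, 4], [-1.5, 0, 1, 0, 0, 0, 4], [-1, 0, 0, 0, 0, 0, 4], [0, 0, 0, 0, 0, 0, 4], [0, 0, 0, 0, 0, 0, 4]]

```text
time_s: 10.22
ee_pos: [0.5591, 0.0774, 0.2565]
eef_rot: [3.141, -0.0, 1.564]
force: [-0.5, 0.2, -2.9]
grip_width: 0.0117
grip_force: 45.0
```

Request:
carry_out:
  plan:
    - [[-1.4, 0, 1.5, 0, 0.022, 0, 4], [-1.4, 0, 0.5, 0, 0.022, 0, 4], [-1.4, 0, 0, 0, 0.022, 0, 4], [-1.4, 0, -0.5, 0, 0.022, 0, 4], [-1.5, 0, -0.5, 0, 0.022, 0, 4], [-1.5, 0, -0.6, 0, 0.022, 0, 4], [-1.5, 0, -0.5, 0, 0.022, 0, 4], [-1.6, 0, -0.6, 0, 0.022, 0, 4], [-1.6, 0, -0.6, 0, 0.022, 0, 4], [-1.6, 0, -0.5, 0, 0.022, 0, 4], [-1.7, 0, -0.6, 0, 0.022, 0, 4], [-1.7, 0, -0.5, 0, 0.022, 0, 4], [-1.7, 0, -0.6, 0, 0.022, 0, 4], [-1.7, 0, -0.5, 0, 0.022, 0, 4], [-1.8, 0, -0.6, 0, 0.022, 0, 4], [-1.8, 0, -0.5, 0, 0.022, 0, 4], [-1.8, 0, -0.6, 0, 0.022, 0, 4], [-1.9, 0, -0.5, 0, 0.022, 0, 4], [-2, 0, -0.5, 0, 0.022, 0, 4], [-1.9, 0, -0.5, 0, 0.022, 0, 4]]

```text
time_s: 11.88
ee_pos: [0.5588, 0.0432, 0.2561]
eef_rot: [3.142, -0.442, 1.564]
force: [-0.3, 0.1, -2.1]
grip_width: 0.0114
grip_force: 45.0
```

Request:
carry_out:
  plan:
    - [[-2, 0, -0.6, 0, 0.022, 0, 4], [-2, 0, -0.5, 0, 0.022, 0, 4], [-2.1, 0, -0.4, 0, 0.022, 0, 4], [-2.1, 0, -0.5, 0, 0.022, 0, 4], [-2.2, 0, -0.5, 0, 0.022, 0, 4], [-2.2, 0, -0.4, 0, 0.022, 0, 4], [-2.3, 0, -0.5, 0, 0.022, 0, 4], [-2.3, 0, -0.4, 0, 0.022, 0, 4], [-2.4, 0, -0.4, 0, 0.022, 0, 4], [-1.4, 0, -1.9, 0, 0.022, 0, 4], [-1.3, 0, -1.9, 0, 0.022, 0, 4], [-1.4, 0, -1.8, 0, 0.022, 0, 4], [-1.4, 0, -1.9, 0, 0.022, 0, 4], [-1.3, 0, -1.8, 0, 0.022, 0, 4], [0, 0, 0, 0, 0, 0, 4], [0, 0, 0, 0, 0, 0, 4], [0, 0, 0, 0, 0, 0, 4], [0, 0, 0, 0, 0, 0, 4]]

```text
time_s: 13.38
ee_pos: [0.5586, 0.0135, 0.2529]
eef_rot: [3.141, -0.748, 1.564]
force: [0.2, -0.7, -2.7]
grip_width: 0.0118
grip_force: 45.0
```

```bash
python3 - <<'E'
from station import optics
import cv2,numpy as np
f=lambda im,x,y,w,h,k:cv2.convertScaleAbs(cv2.resize(im[y:y+h,x:x+w],None,fx=k,fy=k,interpolation=cv2.INTER_CUBIC),alpha=1.8)
t=optics.camera("top")["pixels"][:,:,::-1];s=optics.camera("side")["pixels"][:,:,::-1]
cv2.imwrite("pics/e.png",np.hstack([f(t,230,120,190,120,2.5),f(s,200,80,120,120,2.5)]))
E
```

```text
(no output)
```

View pics/e.png

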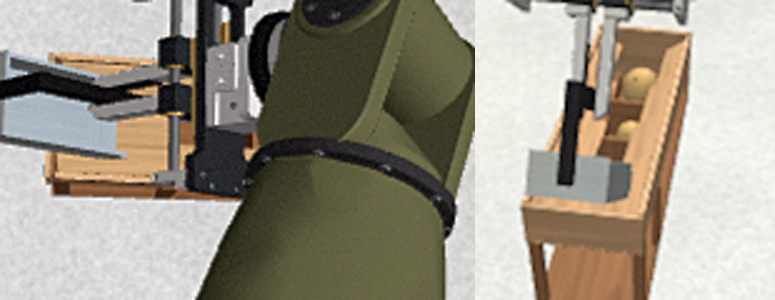

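The pour emptied the scoop: in the side crop the large potato (638,82) and medium one (628,130) are in their slots. I'm lifting, levelling and backing off.

Request:
carry_out:
  plan:
    - [[2, 0, -2, 0, 0, 0, 4], [6, 0, -6, 0, 0, 0, 4], [9, 0, -9, 0, 0, 0, 4], [9, 0, -9, 0, 0, 0, 4], [6, 0, -6, 0, -0.02, 0, 4], [4, 0, -2, 0, -0.05, 0, 4], [6, 0, 0, 0, -0.07, 0, 4], [8, 0, 0, 0, -0.07, 0, 4], [10, 0, 0, 0, -0.07, 0, 4], [10, 0, 0, 0, -0.07, 0, 4], [10, 0, 0, 0, -0.07, 0, 4], [10, 0, 0, 0, -0.07, 0, 4], [10, 0, 0, 0, -0.07, 0, 4], [10, 0, 0, 0, -0.07, 0, 4], [10, 0, 0, 0, -0.07, 0, 4], [10, 0, 0, 0, -0.048, 0, 4], [10, 0, 0, 0, 0, 0, 4], [10, 0, 0, 0, 0, 0, 4], [5, 0, 0, 0, 0, 0, 4], [0, 0, 0, 0, 0, 0, 4]]

```text
time_s: 15.15
ee_pos: [0.5594, 0.129, 0.3334]
eef_rot: [-3.142, -0.001, 1.564]
force: [0.4, -0.7, -1.7]
grip_width: 0.0115
grip_force: 45.0
```

```bash
python3 - <<'E'
from station import optics
import cv2,numpy as np
f=lambda im,x,y,w,h,k:cv2.convertScaleAbs(cv2.resize(im[y:y+h,x:x+w],None,fx=k,fy=k,interpolation=cv2.INTER_CUBIC),alpha=1.8)
t=optics.camera("top")["pixels"][:,:,::-1];s=optics.camera("side")["pixels"][:,:,::-1]
cv2.imwrite("pics/f.png",np.hstack([f(t,200,110,220,150,2.2),f(s,190,80,120,150,2.2)]))
E
```

```text
(no output)
```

View pics/f.png

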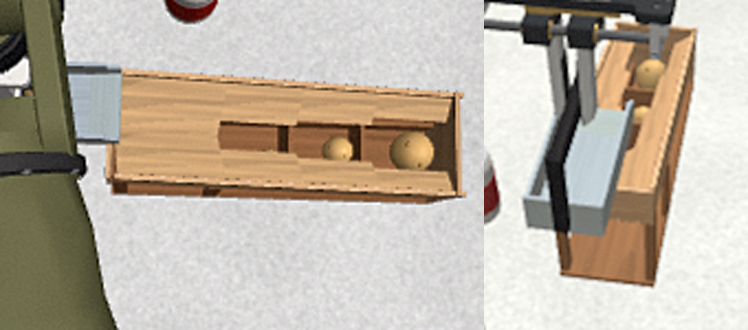

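The large potato (410,150) and medium one (338,149) are in their trays; the small one is out of sight, possibly hidden below the trough side, so I'll check once the arm is clear. Taking the empty scoop back to the mat.

Request:
carry_out:
  plan:
    - [[3, -1, 0, 0, 0, 0, 4], [7, -2, 0, 0, 0, 0, 4], [12, -3, 0, 0, 0, 0, 4], [15, -3, 3, 0, 0, 0, 4], [17, -3, 8, 0, 0, 0, 4], [18, -4, 13, 0, 0, 0, 4], [18, -4, 15, 0, 0, 0, 4], [18, -4, 17, 0, 0, 0, 4], [18, -4, 18, 0, 0, 0, 4], [18, -4, 18, 0, 0, 0, 4], [17, -3, 18, 0, 0, 0, 4], [16, -3, 18, 0, 0, 0, 4], [13, -2, 17, 0, 0, 0, 4], [11, -2, 15, 0, 0, 0, 4], [7, -1, 13, 0, 0, 0, 4], [4, -1, 11, 0, 0, 0, 4], [2, 0, 9, 0, 0, 0, 4], [0, 0, 7, 0, 0, 0, 4], [0, 0, 5, 0, 0, 0, 4], [0, 0, 3, 0, 0, 0, 4]]

```text
time_s: 16.92
ee_pos: [0.517, 0.3424, 0.125]
eef_rot: [-3.142, 0.0, 1.563]
force: [0.2, 0.8, -1.8]
grip_width: 0.0115
grip_force: 45.0
```

Request:
carry_out:
  plan:
    - [[0, 0, 4, 0, 0, 0, 4], [0, 0, 7, 0, 0, 0, 4], [0, 0, 8, 0, 0, 0, 4], [0, 0, 8, 0, 0, 0, 4], [0, 0, 6, 0, 0, 0, 4], [0, 0, 4, 0, 0, 0, 4], [0, 0, 3, 0, 0, 0, 4], [0, 0, 2, 0, 0, 0, 4], [0, 0, 1, 0, 0, 0, 4], [0, 0, 1, 0, 0, 0, 4], [0, 0, 1, 0, 0, 0, 4], [0, 0, 0.7, 0, 0, 0, 4], [0, 0, 0.5, 0, 0, 0, 4], [0, 0, 0, 0, 0, 0, 4]]

```text
time_s: 18.08
ee_pos: [0.5168, 0.3428, 0.0791]
eef_rot: [-3.142, 0.0, 1.564]
force: [0.8, 0.4, -2.1]
grip_width: 0.0115
grip_force: 45.0
```

Just above contact; last millimetre, then release and retreat.

Request:
carry_out:
  plan:
    - [[0, 0, 0.5, 0, 0, 0, 4], [0, 0, 0.4, 0, 0, 0, 4], [0, 0, 0, 0, 0, 0, 4], [0, 0, 0, 0, 0, 0, 13], [0, 0, 0, 0, 0, 0, 18], [0, 0, 0, 0, 0, 0, 24], [0, 0, 0, 0, 0, 0, 32], [0, 0, 0, 0, 0, 0, 40], [0, 0, 0, 0, 0, 0, 50], [0, 0, 0, 0, 0, 0, 50]]

```text
time_s: 18.92
ee_pos: [0.5169, 0.3428, 0.0782]
eef_rot: [3.142, -0.0, 1.564]
force: [0.8, -0.8, 0.3]
grip_width: 0.0471
grip_force: 0.0
```

Request:
carry_out:
  plan:
    - [[0, 0, -3, 0, 0, 0, 50], [0, 0, -6, 0, 0, 0, 50], [0, 0, -12, 0, 0, 0, 50], [0, 0, -20, 0, 0, 0, 50], [0, 0, -25, 0, 0, 0, 50], [0, 0, -25, 0, 0, 0, 50], [0, 0, -25, 0, 0, 0, 50], [0, 0, -20, 0, 0, 0, 50], [10, -10, -10, 0, 0, 0, 50], [15, -25, 0, 0, 0, 0, 50], [15, -30, 0, 0, 0, 0, 50], [15, -30, 0, 0, 0, 0, 50], [15, -30, 0, 0, 0, 0, 50], [15, -30, 0, 0, 0, 0, 50], [15, -30, 0, 0, 0, 0, 50], [15, -30, 0, 0, 0, 0, 50], [10, -15, 0, 0, 0, 0, 50], [0, 0, 0, 0, 0, 0, 50]]

```text
time_s: 20.42
ee_pos: [0.2842, 0.4711, 0.2247]
eef_rot: [-3.141, -0.001, 1.568]
force: [0.2, -0.5, -0.1]
grip_width: 0.0507
grip_force: 0.0
```

```bash
python3 - <<'E'
from station import optics
import cv2,numpy as np
f=lambda im,x,y,w,h,k:cv2.convertScaleAbs(cv2.resize(im[y:y+h,x:x+w],None,fx=k,fy=k,interpolation=cv2.INTER_CUBIC),alpha=2)
t=optics.camera("top")["pixels"][:,:,::-1];s=optics.camera("side")["pixels"][:,:,::-1]
a=f(t,100,80,330,160,2.4); b=np.hstack([f(s,180,80,150,100,2.64),f(s,140,230,150,100,2.64)])[:264,:792]
cv2.imwrite("pics/g.png",np.vstack([cv2.resize(a,(b.shape[1],330)),b])[:600])
E
```

```text
(no output)
```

View pics/g.png

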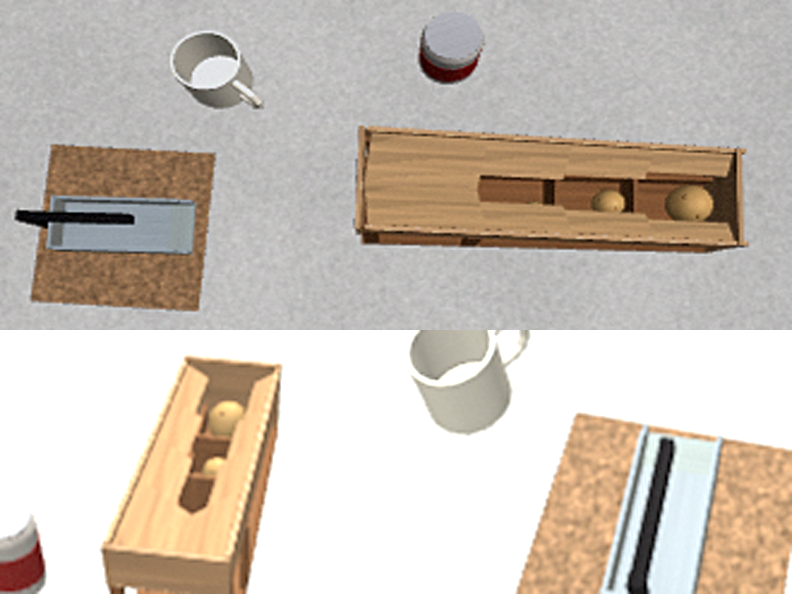

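The scoop stands empty on the mat and the mug and tin are in place; the small potato must be hidden in a tray. I'll search the frames for potato colour and check that nothing strayed or moved.

```bash
python3 - <<'E'
from station import optics
import cv2,numpy as np
for n in("top","side"):
    o=cv2.cvtColor(np.load(n+"0.npz")["pixels"],cv2.COLOR_RGB2GRAY); p=optics.camera(n)["pixels"]; g=cv2.cvtColor(p,cv2.COLOR_RGB2GRAY)
    m=(cv2.absdiff(o,g)>14).astype(np.uint8); k,l,s,c=cv2.connectedComponentsWithStats(m)
    print(n,[(*map(int,s[i]),p[int(c[i][1]),int(c[i][0])].tolist()) for i in range(1,k) if s[i][4]>=5])
    if n=="top":
        cv2.imwrite("pics/h.png",cv2.convertScaleAbs(cv2.resize(p[150:205,290:415,::-1],None,fx=6,fy=6,interpolation=cv2.INTER_CUBIC),alpha=3))
E
```

```text
top [(159, 171, 20, 23, 155, [78, 83, 88]), (384, 171, 13, 15, 148, [103, 82, 51]), (351, 173, 10, 10, 77, [106, 84, 53]), (106, 175, 55, 38, 941, [74, 78, 82]), (377, 175, 7, 12, 27, [43, 32, 19]), (165, 183, 4, 5, 10, [73, 78, 81]), (161, 187, 23, 17, 87, [70, 76, 76]), (0, 242, 89, 142, 5889, [17, 20, 13]), (31, 343, 3, 3, 5, [18, 17, 13]), (11, 361, 4, 4, 9, [27, 27, 17]), (14, 369, 3, 7, 10, [30, 29, 20]), (280, 375, 6, 8, 21, [28, 27, 17]), (305, 377, 8, 7, 17, [45, 45, 31]), (273, 380, 5, 4, 7, [15, 10, 7])]
side [(441, 30, 71, 121, 3239, [61, 61, 44]), (194, 44, 8, 4, 12, [143, 143, 140]), (186, 45, 25, 17, 91, [143, 143, 140]), (85, 45, 427, 339, 48935, [104, 103, 99]), (191, 49, 2, 4, 5, [140, 140, 137]), (274, 50, 4, 3, 5, [146, 147, 143]), (280, 51, 4, 6, 11, [140, 140, 137]), (265, 52, 7, 4, 10, [140, 140, 136]), (309, 53, 6, 5, 9, [141, 142, 139]), (271, 55, 9, 3, 11, [142, 142, 139]), (339, 55, 3, 3, 5, [147, 147, 144]), (263, 57, 4, 2, 5, [142, 142, 138]), (354, 56, 6, 8, 18, [139, 139, 136]), (362, 56, 4, 3, 7, [144, 144, 140]), (367, 57, 10, 10, 31, [142, 142, 139])
[... 15427 characters left out ...]
, 141, 138]), (105, 371, 2, 3, 5, [142, 142, 139]), (161, 372, 5, 5, 10, [139, 139, 136]), (328, 372, 4, 5, 10, [140, 140, 137]), (266, 375, 2, 4, 5, [138, 138, 134]), (276, 374, 3, 4, 6, [143, 142, 139]), (88, 377, 4, 3, 5, [133, 133, 130]), (122, 377, 7, 4, 11, [138, 138, 135]), (192, 377, 4, 3, 5, [142, 142, 139]), (213, 377, 4, 3, 6, [142, 142, 139]), (307, 377, 3, 3, 5, [143, 144, 141]), (131, 379, 6, 4, 8, [139, 140, 136]), (170, 379, 3, 4, 5, [136, 136, 132]), (263, 379, 2, 5, 5, [139, 139, 136]), (278, 378, 5, 3, 6, [140, 140, 137]), (295, 379, 5, 5, 9, [140, 140, 137]), (231, 381, 4, 3, 6, [141, 141, 138]), (235, 380, 8, 4, 10, [137, 137, 134]), (291, 380, 4, 4, 8, [142, 142, 139])]
```

View pics/h.png

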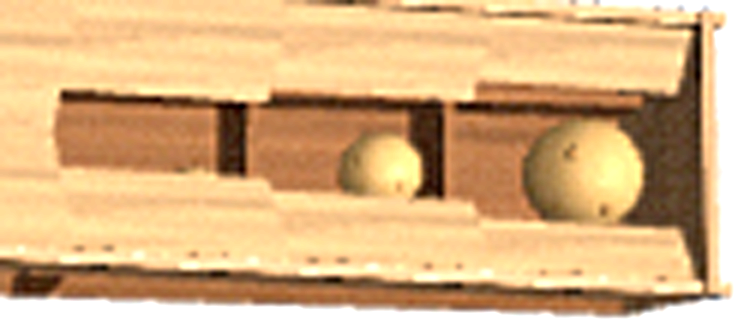

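In the crop, the large potato (585,170) and medium one (382,165) lie in their trays. A sliver of a ball shows at the edge of the small tray (185,170). The top view shows no change at the bystanders.

```bash
python3 -c "
from station import ctrl
print(ctrl.hand_in())"
```

```text
the job is handed in; nothing more can be done
None
```

I poured the three potatoes and handed the job in at about 20 s: the large and medium ones are in their own trays, the small one shows only as a sliver at the edge of its tray (likely in, not fully seen), the empty scoop stands upright on the mat, and the tin, mug and carton did not move.

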